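# Switch on the coffee bar's battery pack with its isolator key

### The job

Switch on the battery pack that powers the coffee bar: take the red isolator key out of the wooden stand, line its blade up with the slot of the yellow switch on the pack, press it in fully home, then turn it clockwise (seen from above) to its stop at the green mark. Let go and leave the red key seated in the switch; leave the black key in the stand.

Things in the scene. Friction and masses are not known exactly. Their poses are not given: they have to be found in the camera images.
- red_key_grip (a point): Centre of the grip of the loose red key (40 to 85 g). Grip: 50 mm along x, 12 along y (pinch here from above), 32 high. Collar (46 mm round) underside 33 mm below this point; flat blade below it, 28 (x) x 8 (y) x 24 mm long. z up; a half turn about z is the same. Hangs by its collar in either hole (34 mm, 100 mm apart) of a wooden stand 45 mm high; a 30 mm lift frees it.
- black_key_grip (a point): Centre of the grip of the other key in the stand: same shape, size and axes, black grip, square 20 mm steel bit that does not fit the slot. It stays in the stand.
- slot (a point): Mouth centre of the slot in the yellow rotor, 90 mm above the table on a fixed grey battery pack (200x150x80 mm). x along slot, z up; turns with the rotor. Slot 34 (x) x 14 (y) mm, deeper than the blade, 5 mm chamfer: 3 mm and about 12 degrees of play each way. Dark bezel ring (62 mm inside) 1 mm higher. Key home: collar on the rotor, grip centre 33 mm above this point.
- switch (a joint): Angle of the yellow rotor, rad: 0 off (slot at the white marks), grows clockwise seen from above to the hard stop at 1.25 (on, green marks). Starts at 0 to 0.25. Friction about 0.1 N m; stays where left. With the play, the key may turn 0.2 rad before the rotor follows.
There are look-alikes about, which are no part of the job. What is shaped like the part that bears red_key_grip but blue or purple is not meant.

How it is judged:
On the way:
1. the red key is pressed home in the slot while the switch is still near off (z of red_key_grip in the frame of slot between 0.025 and 0.04 m and horizontal distance between red_key_grip and slot below 0.012 m and angle between the x axis of red_key_grip and the x axis of slot, either way round below 0.4 rad and value of joint switch below 0.6 rad), for 0.1 s.
At the end, for the whole second after the job is handed in: The switch is at 0.95 rad or more (stop at 1.25) and at rest, the red key stands in its slot, upright within 14 degrees, seated within 7 mm of fully home and within 12 mm of the slot's centre, and the black key is within 30 mm of where it began (value of joint switch above 0.95 rad and z of red_key_grip in the frame of slot between 0.025 and 0.04 m and horizontal distance between red_key_grip and slot below 0.012 m and angle between red_key_grip's own z axis and vertical below 0.25 rad and velocity of joint switch below 0.05 rad/s and distance of black_key_grip from where it was at the start of the episode below 0.03 m); the robot touches nothing.
It fails at once if the black key is taken out of its place in the stand (distance of black_key_grip from where it was at the start of the episode above 0.03 m).
It also fails if it takes over 45 s, if anything falls off the work surface, if the arm or the gripper's body presses on something with over 40 N, if the wrist force passes 120 N, or if a joint passes its speed limit or range.

### The arm

A 6-joint arm with a two-finger parallel gripper is mounted at the origin on a cart in front of the work surface, level with it; the furniture and walls round the work are solid. World frame = base frame: x ahead of the robot, y to its left, z up, the work surface at z = 0. Lengths are in m, angles in rad, forces in N, time in s.
With the tool pointing down it reaches from about 0.425 to 0.95 m from the base axis. Payload 3.5 kg.
Tool frame: the origin (TCP) lies midway between the tips of the shut fingers; the grasp point (between the pads) lies 19 mm behind it; z points along the fingers, y is the line along which they close (so a half turn about z gives the same grasp; the last joint's range is limited). The gripper opens to 85 mm and grips with 20 to 120 N. Pads are 22 mm wide; open, the fingers measure 114 mm over their backs; the gripper's body (76 mm by 85 mm) begins 54 mm behind the grasp point. The pads swing forward as they close: fully open they stand 13 mm farther back than shut.
Start: joints at [-1.476, 0.286, 1.577, -0, 1.279, -0.15], TCP at [0.164, -0.655, 0.231] pointing down, gripper open.
Joint ranges: [-2.77, 2.77], [-0.9, 2.22], [0.21, 2.48], [-1.53, 4.67], [0.24, 2.81], [-2.84, 2.84]. Speed limits (rad/s): [2.79, 2.79, 3.14, 3.14, 3.14, 3.14].

### API

Orientations are given as a unit quaternion [x, y, z, w].
In Python, from plant import ctrl gives the robot as it stands.
- The arm moves only by the tool arm_command, never from a script. Its argument "steps" is one flat list of numbers, 5 for each row, row after row: the opening in per cent of the stroke, from 0 (shut) to 100 (fully open), then the shift along the tool's x, y, z each as a share of 25 mm, from -1 to 1, then the turn about the tool's z as a share of 0.1 rad, from -1 to 1. In form: [grip, tx, ty, tz, spin, grip, tx, ty, tz, spin, ...]. A call has 1 to 8 rows; each row shifts and turns the commanded pose from where the row before left it, along the tool's axes as they then stand; what a row does not reach is not made up. A row lasts 1/12 s, in which the tool goes at most 41.7 mm and 7.16 degrees, less where a joint would pass 70% of its speed; a pose out of reach is approached as far as the arm can. A call with a number of a shift or a turn outside -1 to 1 is refused whole. A call with a gripper value outside its range is refused whole. The fingers move at their own pace and stop on an object; "squeeze" is the grip in N (left out, the last holds). Time passes only in rows, so rows that do not move let the fingers close. It gives the time, the measured TCP pose, the force, the opening and the grip force at its end, in the units of the state.
- ctrl.get_state(): the state, without advancing time (a new reading comes with each control period).
- ctrl.read_camera(name): name is "scene" or "side" or "wrist"; returns the picture (480x640x3 uint8, red, green, blue); there is no depth.
- ctrl.camera_model(name): a dict with "intrinsics" (3x3 intrinsics, pixels), "rvec" (rotation vector, rad) and "tvec" (3), from world to camera coordinates, as OpenCV has them. Camera axes: x right, y down, z forward; pixel columns grow to the right and rows downward; lengths in m; the calibration is good to about 2 mm. A picture is of the moment at which its call begins: read the wrist's pose just before it. camera_model takes no time and is no camera call; for the wrist camera it gives the pose at the moment of the call.
- ctrl.sign_off(): hands the job in; it is judged then, once.
The state is a dict: "time": time; "qpos": joint angles; "dq": joint speeds; "joint_efforts": joint torques, N m; "eef_pos": TCP position; "tcp_rot": TCP orientation; "contact_force": force on the tool from outside, world axes, zero at the start; "wrist_torque": the same for the moment, N m; "opening": opening from 0.0 (shut) to 1.0 (fully open); "finger_force": force on a finger pad.
Only numpy, scipy, OpenCV 4.12 (cv2) and the standard library are available. Lean on these libraries where they do the work, as an engineer would, in place of code of your own. Each camera call takes 0.05 s, during which the arm holds its last target. There are 200 camera calls.

## Working session

There is one attempt and no reset: what is moved stays moved. The work goes in short steps, Python scripts to look and compute and a tool call to move; the robot and the scene stay as the last step left them, time stands still between calls to the robot, and variables do not carry over. Pictures are saved under pics/ and viewed, at most 10 in all, crops included, and the job is handed in when it is done.

Besides the shell and the picture viewer there is one more tool, called after "Request:" in YAML: its name, and indented under it one key for each argument. arm_command: Moves the arm, as the interface text tells. Its arguments: {"type":"object","properties":{"steps":{"type":"array","items":{"type":"number"}},"squeeze":{"type":"number"}},"required":["steps"]}

```bash
mkdir -p pics
cat > h.py <<'E'
import numpy as np, cv2
from plant import ctrl
def cam(n):
    m=ctrl.camera_model(n); K=np.array(m["intrinsics"],float); R=cv2.Rodrigues(np.array(m["rvec"],float))[0]; t=np.array(m["tvec"],float).ravel()
    return K,R,t
def ray(c,uv,z):
    K,R,t=c; d=R.T@np.linalg.inv(K)@np.array([uv[0],uv[1],1.]); o=-R.T@t
    return o+d*(z-o[2])/d[2]
def proj(c,p):
    K,R,t=c; q=K@(R@np.array(p)+t); return q[:2]/q[2]
def snap(n,f):
    im=cv2.cvtColor(ctrl.read_camera(n),cv2.COLOR_RGB2BGR); cv2.imwrite(f"pics/{f}.png",im); return im
E
python3 - <<'E'
from h import *
for n in("scene","side","wrist"):
    c=cam(n); print(n,-c[1].T@c[2],c[1][2])
a=snap("scene","s0");b=snap("side","d0");w=snap("wrist","w0")
cv2.imwrite("pics/all0.png",cv2.resize(np.vstack([np.hstack([a,b])]),(800,300)))
print(ctrl.get_state())
E
```

```text
scene [-0.18152141 -0.57308669  0.45878773] [ 0.77107339  0.44791783 -0.4525654 ]
side [0.40053396 0.58776695 0.46758298] [ 0.05763137 -0.89198172 -0.44838292]
wrist [ 0.2259952  -0.63894837  0.37268222] [-0.25090957 -0.06144408 -0.96605849]
{'time': 0.15, 'qpos': array([-1.47600094e+00,  2.86999342e-01,  1.57783896e+00,  8.93355954e-06,
        1.27864304e+00, -1.49993363e-01]), 'dq': array([ 0.00077918, -0.00049626, -0.00642797, -0.00074909,  0.00128553,
       -0.00211871]), 'joint_efforts': array([ 1.33661233e-03, -4.06601429e+01, -2.93139875e+01, -9.59615636e-05,
        3.96170391e-03,  1.15659307e-05]), 'eef_pos': array([ 0.16357254, -0.65434483,  0.23024112]), 'tcp_rot': array([ 9.92518869e-01,  1.22087685e-01,  3.03342511e-05, -9.43865061e-04]), 'contact_force': array([ 0.42330596, -0.06382974, -0.84670121]), 'wrist_torque': array([-0.0260163 ,  0.01866407,  0.03520931]), 'finger_force': 0.0, 'opening': 1.005507695682168}
```

View pics/s0.png

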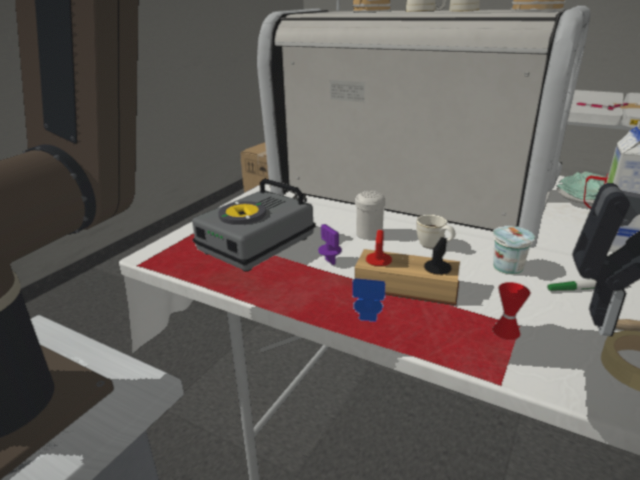

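View pics/d0.png

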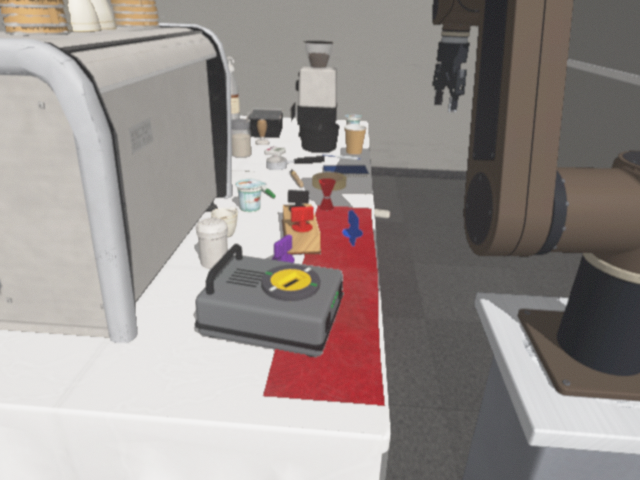

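The scene view shows the red key at about (379,243), the black key at (438,252) and the yellow rotor at (242,211). In the side view the rotor is at (291,282) and the red grip at (302,215).

Run:
```python
from h import *
s=cam("scene");d=cam("side")
print("red",ray(s,(379.5,242),.078),ray(d,(302,216),.078))
print("blk",ray(s,(440,250),.078),ray(d,(298,198),.078))
for n,c in(("s0",s),("d0",d)):
    im=cv2.imread(f"pics/{n}.png");h=cv2.cvtColor(im,cv2.COLOR_BGR2HSV)
    m=cv2.inRange(h,(22,150,120),(34,255,255));k,l,st,ce=cv2.connectedComponentsWithStats(m)
    i=1+st[1:,4].argmax();(u,v),_,_=cv2.fitEllipse(cv2.convexHull(np.argwhere(l==i)[:,::-1].astype(np.float32)))
    print("rotor",u,v,ray(c,(u,v),.09))
a=cv2.imread("pics/s0.png")[180:310,180:480];b=cv2.imread("pics/d0.png")[180:310,180:480]
cv2.imwrite("pics/c0.png",cv2.resize(np.vstack([a,b]),(690,598),interpolation=cv2.INTER_CUBIC))
```

```text
red [ 0.49874638 -0.29758705  0.078     ] [ 0.49483052 -0.2838555   0.078     ]
blk [ 0.51746886 -0.39717546  0.078     ] [ 0.5151487  -0.38321822  0.078     ]
rotor 241.42916870117188 209.98829650878906 [ 0.48026365 -0.01726775  0.09      ]
rotor 290.50140380859375 279.41094970703125 [ 0.4826753  -0.01409696  0.09      ]
```

View pics/c0.png

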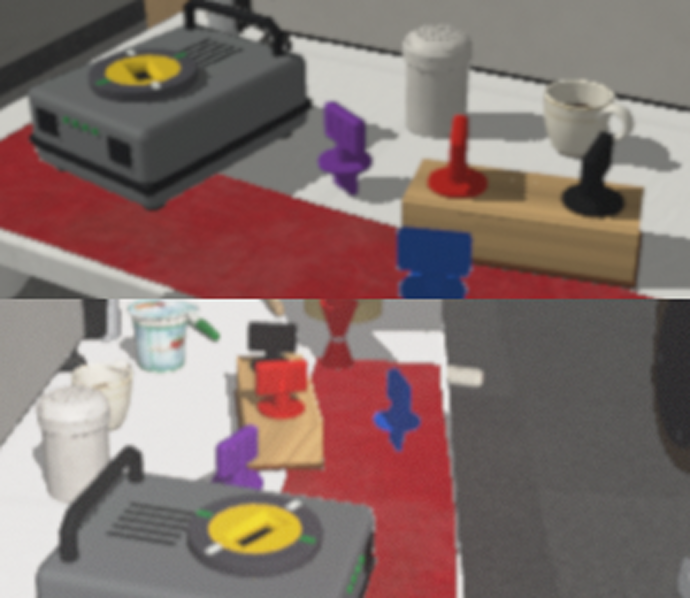

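Request:
arm_command:
  steps: [100,0.96,-0.64,0,0,100,0.96,-0.64,0,0,100,0.96,-0.64,0,0,100,0.96,-0.64,0,0,100,0.96,-0.64,0,0,100,0.96,-0.64,0,0,100,0.96,-0.64,0,0,100,0.96,-0.64,0,0]

```text
time: 0.82
eef_pos: [0.3196, -0.4828, 0.2309]
tcp_rot: [0.993, 0.122, -0.0, -0.0]
contact_force: [0.4, -0.8, -0.2]
opening: 0.997
finger_force: 0.0
```

Request:
arm_command:
  steps: [100,0.96,-0.64,0,0,100,0.96,-0.64,0,0,100,0.96,-0.64,0,0,100,0.96,-0.64,0,0,100,0.96,-0.64,0,0,100,0.96,-0.64,0,0,100,0.96,-0.64,0,0,100,0.96,-0.64,0,0]

```text
time: 1.48
eef_pos: [0.4747, -0.3121, 0.231]
tcp_rot: [0.993, 0.122, -0.0, -0.0]
contact_force: [0.3, 0.6, 0.5]
opening: 1.0
finger_force: 0.0
```

Request:
arm_command:
  steps: [100,0.9,-0.6,0,0,100,0,0,0,0]

```text
time: 1.65
eef_pos: [0.4945, -0.2899, 0.231]
tcp_rot: [0.992, 0.124, 0.0, -0.001]
contact_force: [-0.2, -1.7, -0.3]
opening: 1.003
finger_force: 0.0
```

Run:
```python
from h import *
print(ctrl.get_state()["eef_pos"],ctrl.get_state()["tcp_rot"])
c=cam("wrist");im=snap("wrist","w1");np.save("w1.npy",np.array(c,dtype=object),allow_pickle=True)
print(proj(c,(.497,-.291,.078)))
```

```text
[ 0.49447163 -0.28994407  0.23101109] [ 9.92253317e-01  1.24227196e-01  4.81716244e-04 -8.52625528e-04]Traceback (most recent call last):
  File "<stdin>", line 3, in <module>
ValueError: could not broadcast input array from shape (3,3) into shape (3,)
```

View pics/w1.png

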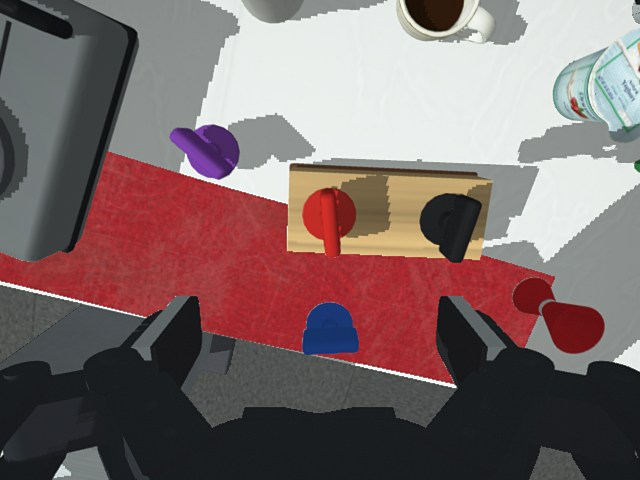

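The wrist view shows the red grip from (329,188) to (333,256) over its collar at (329,214), with the black key at (455,228). The blue decoy is at (330,330).

Run:
```python
from h import *
c=cam("wrist");im=cv2.imread("pics/w1.png");h=cv2.cvtColor(im,cv2.COLOR_BGR2HSV)
print(c[0], -c[1].T@c[2])
m=cv2.inRange(h,(0,190,130),(6,255,255))|cv2.inRange(h,(174,190,130),(180,255,255));m[:180]=0;m[262:]=0;m[:,:295]=0;m[:,365:]=0
for r in range(182,260,4):
    x=np.flatnonzero(m[r]); print(r,x.min() if len(x) else None,x.max() if len(x) else None,im[r,324:340,2])
for p in((329,188),(329,195),(333,256)): print(ray(c,p,.094),ray(c,p,.078))
print("collar",ray(c,(329,214),.05)); 
# predicted projection for key at (0.497,-.291)
for dx in(-.025,.025): 
  for z in(.062,.094): print(dx,z,proj(c,(.497+dx,-.291,z)))
```

```text
[[392.10573812   0.         318.48152734]
 [  0.         392.10573812 237.47856347]
 [  0.           0.           1.        ]] [ 0.55570823 -0.27578487  0.37364674]
182 None None [201 200 201 200 200 199 200 200 200 200 200 200 200 200 199 200]
186 None None [204 204 205 205 206 206 205 168 123 122 145 146 147 170 204 207]
190 320 337 [106 104 102 101 100 101 102 100 100 134 193 167 146 141 112 103]
194 313 337 [148 147 147 147 146 146 144 130 113 102 101 157 197 143 114 115]
198 309 333 [203 197 192 189 183 179 177 167 149 131 111 104 120 116 115 116]
202 306 338 [209 208 203 197 191 186 182 174 157 137 118 103 127 198 144 114]
206 304 333 [210 208 203 199 194 188 182 178 161 143 126 108 102 108 114 116]
210 303 334 [210 209 206 200 194 190 185 180 168 150 132 113 103 107 115 115]
214 303 334 [212 209 207 202 196 190 185 180 174 156 138 119 107 104 111 114]
218 303 334 [213 209 207 203 198 192 188 182 177 163 145 125 108 103 111 115]
222 304 339 [215 210 208 207 199 194 189 184 179 170 151 133 114 106 122 131]
226 306 340 [215 211 208 206 202 197 191 185 181 174 158 140 120 104 108 
[... 363 characters left out ...]
88 183 178 170 152 134 112 104]
250 325 337 [206 194 215 213 209 204 200 196 191 185 180 175 158 140 121 102]
254 303 337 [163 210 214 216 211 207 203 198 192 187 182 177 163 144 121 124]
258 338 359 [167 165 159 155 159 166 169 168 168 166 164 161 160 166 168 160]
[ 0.52036814 -0.29264766  0.094     ] [ 0.51834616 -0.29361247  0.078     ]
[ 0.5155009  -0.29391781  0.094     ] [ 0.51320043 -0.29495529  0.078     ]
[ 0.47182335 -0.30840749  0.094     ] [ 0.46702387 -0.31027399  0.078     ]
collar [ 0.49361731 -0.30083069  0.05      ]
-0.025 0.062 [311.21106767 239.01830463]
-0.025 0.094 [310.46434316 250.30730914]
0.025 0.062 [326.43828479 179.9524476 ]
0.025 0.094 [327.3416892  185.21733685]
```

Request:
arm_command:
  steps: [70,-0.1,0.4,1,-0.5,70,0,0,1,0,70,0,0,1,0,70,0,0,0.6,0,70,0,0,0,0,70,0,0,0,0]

```text
time: 2.2
eef_pos: [0.4912, -0.304, 0.1403]
tcp_rot: [0.989, 0.146, -0.001, -0.001]
contact_force: [-0.7, -0.4, 0.2]
opening: 0.699
finger_force: 0.0
```

Run:
```python
from h import *
s=ctrl.get_state();p=s["eef_pos"];print(p,s["tcp_rot"])
c=cam("wrist");im=snap("wrist","w2")
from scipy.spatial.transform import Rotation as Ro
R=Ro.from_quat(s["tcp_rot"]).as_matrix()
for z in (.094,.062):
  q=[proj(c,p*[1,1,0]+[0,0,z]+R[:,0]*k) for k in(-.025,.025)]; print(z,q)
  cv2.line(im,*[tuple(int(round(v)) for v in a) for a in q],(0,255,0),1)
cv2.imwrite("pics/w2a.png",im)
```

```text
[ 0.49124726 -0.30399209  0.14034795] [ 9.89230126e-01  1.46362923e-01 -9.13336888e-04 -9.04997093e-04]
0.094 [array([318.35283532, 308.51778902]), array([318.31709919, 215.05579177])]
0.062 [array([318.41705776, 285.44286479]), array([318.38997205, 203.55598807])]
```

View pics/w2a.png

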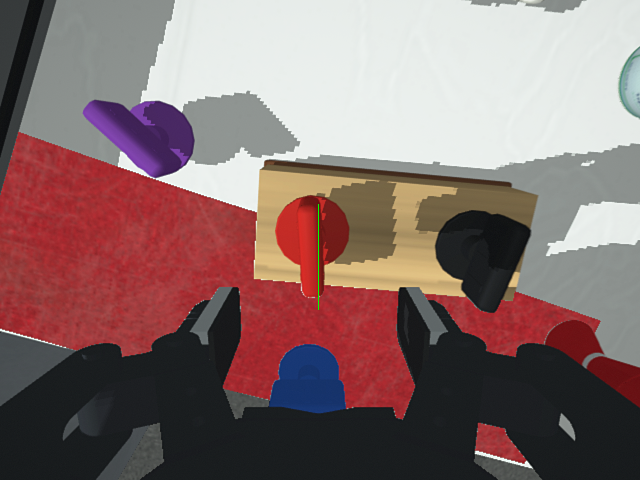

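The close view shows the red grip top from (309,203) to (312,297), about 4 mm to the −y side and 6 mm to the +x side in the tool frame. I'll correct that, go down and grip.

Request:
arm_command:
  steps: [70,0.23,-0.15,0,-0.3,70,0,0,0,0,70,0,0,1,0,70,0,0,1,0,70,0,0,1,0,70,0,0,0,0,70,0,0,0,0]

```text
time: 2.83
eef_pos: [0.4964, -0.2979, 0.066]
tcp_rot: [0.987, 0.162, -0.001, -0.001]
contact_force: [-0.1, -0.3, 0.2]
opening: 0.701
finger_force: 0.0
```

Request:
arm_command:
  steps: [0,0,0,0,0,0,0,0,0,0,0,0,0,0,0,0,0,0,0,0,0,0,0,0,0,0,0,0,0,0,0,0,0,0,0,0,0,0,0,0]
  squeeze: 60

```text
time: 3.5
eef_pos: [0.4978, -0.2993, 0.0682]
tcp_rot: [0.987, 0.162, 0.001, 0.001]
contact_force: [0.4, 0.7, 5.8]
opening: 0.128
finger_force: 60.6
```

Request:
arm_command:
  steps: [0,0,0,-0.4,0,0,0,0,-1,0,0,0,0,-1,0,0,0,0,-1,0,0,0,0,-1,0,0,0,0,-1,0,0,0,0,-1,0,0,0,0,0,0]

```text
time: 4.17
eef_pos: [0.4988, -0.3002, 0.2332]
tcp_rot: [0.987, 0.162, 0.003, 0.004]
contact_force: [1.1, -0.6, 1.5]
opening: 0.127
finger_force: 59.7
```

Run:
```python
from h import *
from scipy.spatial.transform import Rotation as Ro
s=ctrl.get_state();p=s["eef_pos"];R=Ro.from_quat(s["tcp_rot"]).as_matrix();print(p,R[:,0],s["opening"],s["qpos"])
print("to slot in tool/25mm",R.T@(np.array([.4815,-.0155,p[2]])-p)/.025)
```

```text
[ 0.49881259 -0.30020162  0.2331576 ] [0.94765121 0.31926239 0.00535754] 0.1267755670218061 [-7.15930160e-01  7.61891527e-02  1.81447302e+00 -7.04915503e-05
  1.24021749e+00  5.29957664e-01]
to slot in tool/25mm [  2.97952907 -11.01283596  -0.08620946]
```

Request:
arm_command:
  steps: [0,0.2,-1,0,0,0,0.2,-1,0,0,0,0.2,-1,0,0,0,0.2,-1,0,0,0,0.2,-1,0,0,0,0.2,-1,0,0,0,0.2,-1,0,0,0,0,0,0,0]

```text
time: 4.83
eef_pos: [0.4726, -0.1176, 0.2251]
tcp_rot: [0.987, 0.163, -0.001, -0.002]
contact_force: [-0.6, 0.6, -0.2]
opening: 0.131
finger_force: 59.7
```

Run:
```python
from h import *
from scipy.spatial.transform import Rotation as Ro
s=ctrl.get_state();p=s["eef_pos"];R=Ro.from_quat(s["tcp_rot"]).as_matrix();print(p,R[:,0])
c=cam("wrist");im=snap("wrist","w3");h=cv2.cvtColor(im,cv2.COLOR_BGR2HSV)
m=cv2.inRange(h,(20,120,60),(36,255,255));k,l,st,ce=cv2.connectedComponentsWithStats(m);i=1+st[1:,4].argmax();print(st[i])
hull=cv2.convexHull(np.argwhere(l==i)[:,::-1].astype(np.int32))
P=np.array([ray(c,q[0],.09)[:2] for q in hull]);print("rotor world",cv2.minEnclosingCircle(P.astype(np.float32)),cv2.fitEllipse(P.astype(np.float32)))
f=np.zeros(m.shape,np.uint8);cv2.fillPoly(f,[hull],255);f=cv2.erode(f,np.ones((5,5)))
hole=f&~m;k,l,st,ce=cv2.connectedComponentsWithStats(hole);i=1+st[1:,4].argmax();print(st[i],ce[i])
Q=np.array([ray(c,q[::-1],.09)[:2] for q in np.argwhere(l==i)]).astype(np.float32);r=cv2.minAreaRect(Q);b=cv2.boxPoints(r);print(r,b)
```

```text
[ 0.47260704 -0.11763287  0.22506547] [ 0.9466563   0.32224231 -0.00131894]
[ 142  121   90   91 5623]
rotor world ((0.48132312297821045, -0.016759129241108894), 0.03159675374627113) ((0.4811971187591553, -0.016816584393382072), (0.06257867813110352, 0.06279413402080536), 6.955066680908203)
[169 143  41  47 769] [189.34460338 166.04551365]
((0.48248064517974854, -0.018763016909360886), (0.03208256885409355, 0.011572121642529964), 52.207218170166016) [[ 0.4680781  -0.02789362]
 [ 0.47722277 -0.0349851 ]
 [ 0.49688318 -0.00963242]
 [ 0.48773852 -0.00254093]]
```

View pics/w3.png

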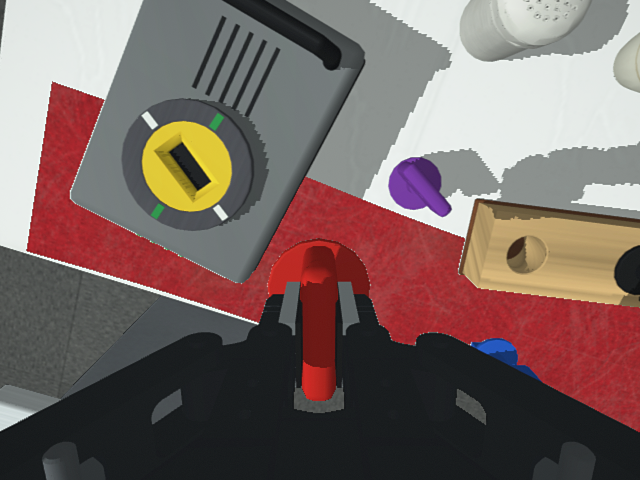

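The slot is at (189,166), angled about 33° left of image-up. The white marks are at (150,119) and (222,213), so the rotor is near off. The red key sits upright between the pads, with its collar spanning x = 268–370.

Run:
```python
from h import *
from scipy.spatial.transform import Rotation as Ro
s=ctrl.get_state();p=s["eef_pos"];R=Ro.from_quat(s["tcp_rot"]).as_matrix()
c=cam("wrist");im=cv2.imread("pics/w3.png");h=cv2.cvtColor(im,cv2.COLOR_BGR2HSV)
m=cv2.inRange(h,(0,200,150),(6,255,255))|cv2.inRange(h,(174,200,150),(180,255,255))
m[:235]=0;m[300:]=0;m[:,:262]=0;m[:,376:]=0
E=[]
for r in range(252,284,3):
    x=np.flatnonzero(m[r]);E+=[(x.min(),r),(x.max(),r)]
for col in range(290,350,6):
    y=np.flatnonzero(m[:,col]);E.append((col,y.min()))
print(E)
from scipy.optimize import least_squares
for dz in(-.013,-.018,-.023):
    P=np.array([R.T@(ray(c,e,p[2]+dz)-p) for e in E])[:,:2]
    o=least_squares(lambda q:np.hypot(*(P-q[:2]).T)-q[2],[0,0,.023],loss="soft_l1",f_scale=.001).x
    print(dz,o*1000)
T=np.array([.4813,-.0165,p[2]])
print(R.T@(T-p)/.025)
```

```text
Traceback (most recent call last):
ValueError: zero-size array to reduction operation minimum which has no identity
```

Run:
```python
from h import *
from scipy.spatial.transform import Rotation as Ro
from scipy.optimize import least_squares
s=ctrl.get_state();p=s["eef_pos"];R=Ro.from_quat(s["tcp_rot"]).as_matrix()
c=cam("wrist");im=cv2.imread("pics/w3.png");h=cv2.cvtColor(im,cv2.COLOR_BGR2HSV)
print(h[262,[280,290,350]],h[262,[240,255,385]])
d=h[262,290].astype(int)
m=((h[...,1]>205)&(h[...,2]>140)&((h[...,0]<7)|(h[...,0]>174))).astype(np.uint8)
m[:235]=0;m[284:]=0;m[:,:262]=0;m[:,376:]=0
m=cv2.morphologyEx(m,cv2.MORPH_OPEN,np.ones((3,3)))
E=[]
for r in range(250,284,3):
    x=np.flatnonzero(m[r])
    if len(x):E+=[(x.min(),r),(x.max(),r)]
for col in range(290,350,6):
    y=np.flatnonzero(m[:,col])
    if len(y):E.append((col,y.min()))
print([tuple(map(int,e)) for e in E])
for dz in(-.013,-.018,-.023):
    P=np.array([R.T@(ray(c,e,p[2]+dz)-p) for e in E])[:,:2]
    o=least_squares(lambda q:np.hypot(*(P-q[:2]).T)-q[2],[0,0,.023],loss="soft_l1",f_scale=.001).x
    print(dz,o*1000)
print(R.T@(np.array([.4813,-.0165,p[2]])-p)/.025)
```

```text
[[  1 208 188]
 [  1 206 189]
 [  1 202 111]] [[ 98  17 120]
 [ 90  17  73]
 [179 169 169]]
[(303, 259), (305, 259), (302, 262), (305, 262), (284, 265), (296, 265), (276, 268), (305, 268), (292, 271), (323, 271), (276, 274), (326, 274), (274, 277), (324, 277), (285, 280), (323, 280), (283, 283), (306, 283), (290, 275), (296, 265), (302, 260), (308, 269), (314, 271), (320, 271), (326, 273)]
-0.013 [ 3.23479654 -6.54707709  8.85149754]
-0.018 [ 1.28935702 -6.74117178  9.12317884]
-0.023 [-0.6565312  -6.93537863  9.39507095]
[ 1.63452443e+00 -3.79279471e+00  2.84690958e-03]
```

Run:
```python
from h import *
from scipy.spatial.transform import Rotation as Ro
from scipy.optimize import least_squares
s=ctrl.get_state();p=s["eef_pos"];R=Ro.from_quat(s["tcp_rot"]).as_matrix()
c=cam("wrist");h=cv2.cvtColor(cv2.imread("pics/w3.png"),cv2.COLOR_BGR2HSV)
m=((h[...,1]>188)&(h[...,2]>70)&((h[...,0]<5)|(h[...,0]>178))).astype(np.uint8)
m[:225]=0;m[284:]=0;m[:,:255]=0;m[:,385:]=0
m=cv2.morphologyEx(m,cv2.MORPH_OPEN,np.ones((3,3)))
E=[]
for r in range(256,284,3):
    x=np.flatnonzero(m[r]);E+=[(x.min(),r),(x.max(),r)]
for col in range(290,350,6):
    E.append((col,np.flatnonzero(m[:,col]).min()))
print([tuple(map(int,e)) for e in E])
for dz in(-.013,-.018,-.023):
    P=np.array([R.T@(ray(c,e,p[2]+dz)-p) for e in E])[:,:2]
    o=least_squares(lambda q:np.hypot(*(P-q[:2]).T)-q[2],[0,0,.023],loss="soft_l1",f_scale=.001).x
    print(dz,o*1000)
```

```text
[(281, 256), (356, 256), (278, 259), (358, 259), (275, 262), (361, 262), (274, 265), (363, 265), (272, 268), (364, 268), (271, 271), (365, 271), (270, 274), (366, 274), (269, 277), (366, 277), (269, 280), (367, 280), (269, 283), (367, 283), (290, 247), (296, 244), (302, 241), (308, 240), (314, 239), (320, 226), (326, 240), (332, 242), (338, 243), (344, 241)]
-0.013 [ 1.22166558 -0.06166501 20.88058922]
-0.018 [-0.8126464  -0.06276669 21.55365228]
-0.023 [-2.84702094 -0.0638861  22.22673684]
```

Request:
arm_command:
  steps: [0,0.43,-0.94,0,0,0,0.43,-0.94,0,0,0,0.43,-0.95,0,0,0,0.43,-0.95,0,0,0,0,0,0,-0.97,0,0,0,0,-0.97,0,0,0,0,-0.97,0,0,0,0,-0.97]

```text
time: 5.55
eef_pos: [0.4846, -0.0187, 0.2257]
tcp_rot: [0.936, 0.351, -0.0, -0.0]
contact_force: [-0.2, 0.1, 0.3]
opening: 0.128
finger_force: 59.7
```

Request:
arm_command:
  steps: [0,0,0,0,-0.97,0,0,0,0,-0.97,0,0,0,0.8,0,0,0,0,0.8,0,0,0,0,0,0]

```text
time: 5.97
eef_pos: [0.482, -0.0184, 0.1817]
tcp_rot: [0.899, 0.438, -0.003, -0.003]
contact_force: [-1.7, -0.9, -1.4]
opening: 0.127
finger_force: 59.7
```

Run:
```python
from h import *
from scipy.spatial.transform import Rotation as Ro
s=ctrl.get_state();p=s["eef_pos"];R=Ro.from_quat(s["tcp_rot"]).as_matrix();print(p,"yaw",np.arctan2(R[1,0],R[0,0]))
y=.911;T=np.array([.4813-0,-.0165,p[2]])+.003*np.array([np.cos(y),np.sin(y),0])
print("shares",R.T@(T-p)/.025)
a=snap("scene","s4");b=snap("side","d4");w=snap("wrist","w4")
f=lambda i:cv2.resize(i,(400,300),interpolation=cv2.INTER_AREA)
S=cv2.resize(a[120:270,150:350],(400,300));D=cv2.resize(b[150:330,200:440],(400,300))
cv2.imwrite("pics/m4.png",np.vstack([np.hstack([S,D]),np.hstack([f(w),cv2.resize(w[90:330,160:480],(400,300))])]))
```

```text
[ 0.48199422 -0.01836889  0.18170775] yaw 0.9058145911871416
shares [ 1.61689932e-01 -6.86048033e-02 -8.73106721e-05]
```

View pics/m4.png

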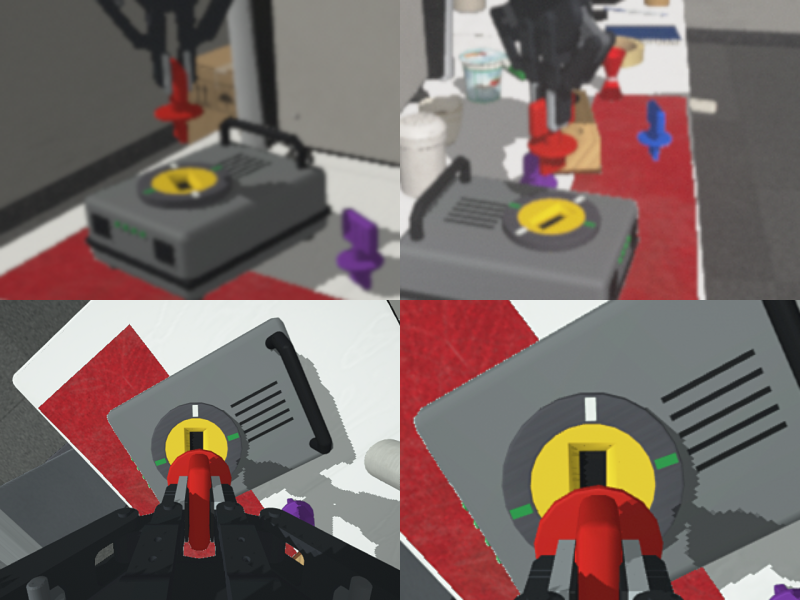

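The wrist crop shows the slot directly ahead and parallel to the key, about 2 mm to its left (columns 594 and 599). I'll correct that and descend.

Request:
arm_command:
  steps: [0,0.16,-0.08,0.5,0,0,0,0,0.6,0,0,0,0,0,0,0,0,0,0.4,0,0,0,0,0.3,0,0,0,0,0,0]

```text
time: 6.62
eef_pos: [0.4849, -0.0138, 0.1403]
tcp_rot: [0.899, 0.438, -0.001, -0.001]
contact_force: [0.4, -0.5, -0.1]
opening: 0.131
finger_force: 59.7
```

Request:
arm_command:
  steps: [0,-0.05,-0.05,0.3,0,0,0,0,0.2,0,0,0,0,0.2,0,0,0,0,0,0]

```text
time: 6.95
eef_pos: [0.483, -0.0138, 0.1226]
tcp_rot: [0.899, 0.438, -0.001, -0.001]
contact_force: [0.3, 0.4, -0.7]
opening: 0.127
finger_force: 59.7
```

Entering freely, since the blade tip is now about 14 mm below the mouth. Continuing until it makes contact.

Request:
arm_command:
  steps: [0,0,0,0.2,0,0,0,0,0.15,0,0,0,0,0.1,0,0,0,0,0,0]

```text
time: 7.28
eef_pos: [0.484, -0.014, 0.1132]
tcp_rot: [0.899, 0.438, -0.0, -0.0]
contact_force: [-2.6, -0.3, 4.6]
opening: 0.13
finger_force: 60.3
```

Request:
arm_command:
  steps: [0,0,0,0.1,0,0,0,0,0.06,0,0,0,0,0,0]

```text
time: 7.53
eef_pos: [0.4843, -0.0141, 0.113]
tcp_rot: [0.899, 0.438, -0.001, -0.0]
contact_force: [-11.4, 1.4, 23.9]
opening: 0.129
finger_force: 63.2
```

Request:
arm_command:
  steps: [0,0,0,-0.08,0,0,0,0.013,0,1,0,0,0.013,0,1,0,0,0.013,0,1,0,0,0.013,0,1,0,0,0.013,0,1,0,0,0.013,0,1,0,0,0,0,0]

```text
time: 8.2
eef_pos: [0.4863, -0.0161, 0.1131]
tcp_rot: [0.988, 0.151, 0.001, 0.001]
contact_force: [-2.7, 0.5, 10.6]
opening: 0.129
finger_force: 61.3
```

Run:
```python
from h import *
s=ctrl.get_state();q=s["tcp_rot"];print(s["eef_pos"],"yaw",2*np.arctan2(q[1],q[0]),s["contact_force"],s["wrist_torque"],s["qpos"][5])
```

```text
[ 0.48630386 -0.01606439  0.11313298] yaw 0.3036468437343918 [-2.74582136  0.53237331 10.62874558] [-0.0756346   0.61297004 -0.09209442] 1.0260341162107942
```

Request:
arm_command:
  steps: [0,0,0.013,0,1,0,0,0.013,0,1,0,0,0.013,0,1,0,0,0.013,0,1,0,0,0.013,0,1,0,0,0,0,0]

```text
time: 8.7
eef_pos: [0.4864, -0.017, 0.1131]
tcp_rot: [0.995, -0.098, 0.001, -0.0]
contact_force: [-3.9, 2.2, 10.3]
opening: 0.127
finger_force: 61.3
```

```bash
cat > st.py <<'E'
from h import *
s=ctrl.get_state();q=s["tcp_rot"];print(s["eef_pos"],"yaw",2*np.arctan2(q[1],q[0]),s["contact_force"],s["wrist_torque"],s["qpos"][5])
E
python3 st.py
```

```text
[ 0.48641198 -0.01703526  0.11313165] yaw -0.19680925244824196 [-3.85000333  2.16019166 10.31629513] [ 0.30316805  0.60442531 -0.09092829] 1.5228934597668675
```

Turned 1.1 rad with steady friction torque. Continuing to the stop.

Request:
arm_command:
  steps: [0,0,0.013,0,1,0,0,0.013,0,1,0,0,0,0,0.5,0,0,0,0,0]

```text
time: 9.03
eef_pos: [0.4861, -0.0178, 0.1131]
tcp_rot: [0.975, -0.221, 0.001, -0.0]
contact_force: [-5.0, 1.2, 10.8]
opening: 0.129
finger_force: 61.4
```

```bash
python3 st.py
```

```text
[ 0.48613491 -0.01782022  0.11310684] yaw -0.44484763689650686 [-4.97795036  1.2270115  10.77440028] [ 0.18491567  0.70732293 -0.09133141] 1.769858293315946
```

Request:
arm_command:
  steps: [0,0,0,0,0.6,0,0,0,0,0.6,0,0,0,0,0]

```text
time: 9.28
eef_pos: [0.4861, -0.0177, 0.1131]
tcp_rot: [0.96, -0.278, 0.001, -0.0]
contact_force: [-4.1, 2.1, 10.8]
opening: 0.13
finger_force: 61.4
```

```bash
python3 st.py
```

```text
[ 0.4861222  -0.01772396  0.11310363] yaw -0.5642605906099338 [-4.14652147  2.05441553 10.81640181] [0.24770613 0.70421611 0.05592505] 1.8893615832076187
```

Request:
arm_command:
  steps: [0,0,0,0,0.6,0,0,0,0,0]

```text
time: 9.45
eef_pos: [0.486, -0.0178, 0.1131]
tcp_rot: [0.952, -0.305, 0.001, 0.0]
contact_force: [-3.2, 2.6, 11.0]
opening: 0.125
finger_force: 62.9
```

```bash
python3 st.py
python3 - <<'E'
from h import *
w=snap("wrist","w5");d=snap("side","d5")
cv2.imwrite("pics/m5.png",np.hstack([cv2.resize(w,(400,300)),cv2.resize(d[220:370,180:380],(400,300))]))
E
```

```text
[ 0.48601717 -0.01781086  0.11310453] yaw -0.6197821371540498 [-3.15344089  2.61155658 11.04106696] [0.36035009 0.74981124 0.89545192] 1.9459639894401528
```

View pics/m5.png

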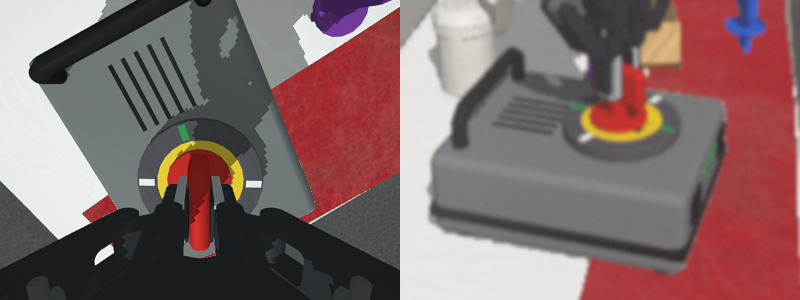

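The key is seated in the rotor, with its collar on the yellow disc. It points at the green mark, past it by the play, and the torque jumped to 0.9 N·m, so it is at the stop. I'll unload it, release and lift.

Request:
arm_command:
  steps: [0,0,0,0,-0.6,0,0,0,-0.03,0,45,0,0,0,0,45,0,0,0,0,45,0,0,0,0,45,0,0,0,0]

```text
time: 10.05
eef_pos: [0.4847, -0.0177, 0.1109]
tcp_rot: [0.961, -0.278, -0.0, 0.0]
contact_force: [0.2, -0.4, -0.3]
opening: 0.45
finger_force: 0.0
```

Request:
arm_command:
  steps: [45,0,0,-0.5,0,45,0,0,-1,0,45,0,0,-1,0,45,0,0,-1,0,45,0,0,-1,0,45,0,0,-1,0,45,0,0,0,0]

```text
time: 10.63
eef_pos: [0.4877, -0.0184, 0.2547]
tcp_rot: [0.961, -0.278, 0.005, -0.0]
contact_force: [0.3, -0.4, 0.9]
opening: 0.45
finger_force: 0.0
```

```bash
python3 st.py
python3 - <<'E'
from h import *
w=snap("wrist","w6");d=snap("side","d6")
cv2.imwrite("pics/m6.png",np.hstack([cv2.resize(w,(400,300)),cv2.resize(d[220:370,180:380],(400,300))]))
E
```

```text
[ 0.48772543 -0.01843061  0.25472776] yaw -0.5633371462146852 [ 0.31325258 -0.43953259  0.88593039] [ 0.02398521 -0.02200942  0.00880881] 1.8880971759351044
```

View pics/m6.png

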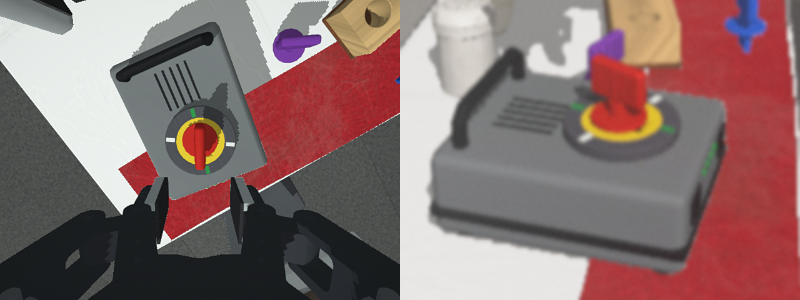

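The key stands upright, seated in the switch and turned to the green mark. The gripper is clear of it, so I'm handing in.

```bash
python3 -c "
from plant import ctrl
print(ctrl.sign_off())"
```

```text
the job is handed in; nothing more can be done
None
```

The red key is seated upright in the switch and turned clockwise to its stop at the green mark; the gripper let go, the black key was not touched, and I handed the job in at about 11 s, with no verdict returned.

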